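Thread the long spindle through the label-roll stand

ROBOT

A 6-joint arm with a two-finger parallel gripper is mounted at the origin on a cart in front of the work surface, level with it; the furniture and walls round the work are solid. World frame = base frame: x ahead of the robot, y to its left, z up, the work surface at z = 0. Lengths are in m, angles in rad, forces in N, time in s.
With the tool pointing down it reaches from about 0.25 to 0.725 m from the base axis. Payload 4 kg.
Tool frame: the origin (TCP) lies on the front face of the gripper's body, between the roots of the fingers; the fingertips stand 73 mm ahead of it and the grasp point (between the pads) lies 54 mm ahead of it; z points along the fingers, y is the direction in which the jaws open and shut (so a half turn about z gives the same grasp; the last joint's range is limited). The gripper opens to 85 mm and grips with 20 to 120 N. Pads are 22 mm wide; open, the fingers measure 114 mm over their backs; the gripper's body (76 mm by 85 mm) begins 54 mm behind the grasp point. The pads swing forward as they close: fully open they stand 13 mm farther back than shut.
Start: joints at [1.132, 0.241, 0.005, 1.335, 0, 1.571], TCP at [0.212, 0.453, 0.304] pointing down, gripper open.
Joint ranges: [-2.72, 2.72], [-1.05, 1.87], [-1.09, 1.28], [-1.99, 2.15], [-1.42, 1.44], [-3.14, 3.14]. Speed limits (rad/s): [2.79, 2.79, 3.14, 3.14, 3.14, 3.14].

INTERFACE

Orientations are given as a unit quaternion [x, y, z, w].
In Python, from workcell import sensors, camera, order gives the robot as it stands. The module is installed in compiled form; this text tells all that it offers.
- The arm moves only by the shell command python3 -m inch 'ROWS'. ROWS is JSON, one flat list of numbers, 5 for each row, row after row: the opening, from -1 (shut) to 1 (fully open), then the shift along the tool's x, y, z in mm, then the turn about the tool's z in units of 6 degrees (1.0 is 6 degrees). A call has 1 to 8 rows; each row is the pose to reach, as a shift and turn from the pose commanded when the call began, along the tool's axes at that moment; what a row does not reach only later rows make up. A row lasts 1/10 s, in which the tool goes at most 50 mm and 8.59 degrees, less where a joint would pass 70% of its speed; a pose out of reach is approached as far as the arm can. A call with a gripper value outside its range is refused whole. The fingers move at their own pace and stop on an object; the grip force is fixed at half the most. Time passes only in rows, so rows that repeat a pose let the fingers close. It gives the time, the measured TCP pose, the force and the opening at its end, in the units of the state.
- sensors.get_obs(): the state, without advancing time (a new reading comes with each control period).
- camera(name): name is "scene" or "top" or "wrist"; returns a dict with "pixels" (400x640x3 uint8, red, green, blue), "intrinsics" (3x3 intrinsics, pixels), "extrinsics" (4x4, takes a point from camera to world coordinates). Camera axes: x right, y down, z forward; pixel columns grow to the right and rows downward; lengths in m; the calibration is good to about 2 mm. A picture is of the moment at which its call begins. There is no depth.
- order.job_done(): hands the job in, once; it reports no verdict.
The state is a dict: "clock": time; "joint_pos": joint angles; "joint_vel": joint speeds; "tau": joint torques, N m; "eef_pos": TCP position; "tool_rot": TCP orientation; "ft_force": force on the tool from outside, world axes, zero at the start; "ft_torque": the same for the moment, N m; "grip_width": finger opening in m.
Only numpy, scipy, OpenCV 4.12 (cv2) and the standard library are available. Lean on these libraries where they do the work, as an engineer would, in place of code of your own. Each camera call takes 0.05 s, during which the arm holds its last target.

TASK

Put the roll of blank labels in the two-cheeked stand onto its spindle: take the loose spindle that is long enough to reach through both cheeks and thread it from the right through the right cheek, the roll's core and the left cheek until its flat grip is up against the right cheek, then let go. Leave the shorter spindle where it lies and the roll in the stand.

Things in the scene. Friction and masses are not known exactly. Their poses are not given: they have to be found in the camera images.
- roll_stand: Label-roll stand, fixed: grey base 96 (x) x 64 (y) x 6 mm, two upright aluminium cheeks 76 wide (x), 84 high, 8 thick, outer faces at y = -32 (right, where the spindle enters) and +32, inner faces at -24 and +24 mm. Each has a round 30 mm hole centred at x = 0, z = 62: the bore runs along y. Origin: centre of the underside. +y points roughly to the robot's left; thread along +y.
- bore_mid (a point): Point on the stand's bore axis midway between the cheeks, 62 mm above the bench; axes as the stand.
- blank_roll: Loose roll of white labels, 68 mm in diameter and 38 mm wide, its cardboard core open 32 mm; it lies between the cheeks on two cradle rods so that its core lines up with the cheek holes. Origin: its centre; its y axis is the roll's axis. About 80 g.
- long_spindle: Long spindle, loose, 155 mm overall, about 90 g: flat grey grip 36 wide (x) x 50 long (y) x 18 high, taken across its width; steel rod 18 in diameter, bevelled nose. Origin: under the grip's centre, on the bench; grip y = -25 to 25, rod y = 25 to 130, its axis at z = 9, balance point at y = 50 mm. The grip cannot pass the holes; home, the nose stands 41 mm out of the left cheek.
- long_spindle_grip (a point): Centre of the long spindle's grip, on the rod's axis (9 mm above the bench while it lies).
- long_spindle_tip (a point): Nose of the long spindle, on the rod's axis, 130 mm from the grip's centre.
- short_spindle: The short spindle, same grip and rod diameter but a rod of only 50 mm (overall 100 mm), too short to reach the second cheek; it lies beside the long one and is to be left alone. Origin under the centre of its grip, rod along +y.

How it is judged:
By the outcome, as a careful person would: the job done as asked, in the order asked, and still so for the second after the job is handed in, with the robot touching nothing.
It also fails if it takes over 40 s, if anything falls off the work surface, if the arm or the gripper's body presses on something with over 40 N, if the wrist force passes 120 N, or if a joint passes its speed limit or range.

## Working session

There is one attempt and no reset: what is moved stays moved. The work goes in short steps, Python scripts to look and compute and a shell command to move; the robot and the scene stay as the last step left them, time stands still between calls to the robot, and variables do not carry over. Pictures are saved under pics/ and viewed, and the job is handed in when it is done.

```bash
mkdir -p pics
cat > h.py <<'E'
from workcell import sensors,camera,order
import numpy as np,cv2
def snap(n,f):
    c=camera(n); cv2.imwrite('pics/'+f,cv2.cvtColor(c['pixels'],cv2.COLOR_RGB2BGR)); np.savez('pics/'+f+'.npz',**c); return c
def ray(c,uv,z):
    K=np.array(c['intrinsics']);T=np.array(c['extrinsics'])
    d=T[:3,:3]@np.linalg.solve(K,[uv[0],uv[1],1]);o=T[:3,3]
    return o+d*(z-o[2])/d[2]
def proj(c,p):
    K=np.array(c['intrinsics']);T=np.array(c['extrinsics'])
    q=T[:3,:3].T@(np.array(p)-T[:3,3]);q=K@q;return q[:2]/q[2]
def load(f): return dict(np.load('pics/'+f+'.npz'))
E
python3 - <<'E'
from h import *
for n in ['scene','top','wrist']:
    c=snap(n,n+'0.png');print(n,c['intrinsics'].round(1).tolist(),c['extrinsics'].round(3).tolist())
o=sensors.get_obs();print(o)
E
```

```text
scene [[392.5, 0.0, 321.3], [0.0, 392.5, 206.7], [0.0, 0.0, 1.0]] [[0.851, -0.337, 0.402, 0.21], [-0.525, -0.556, 0.644, -0.716], [0.006, -0.76, -0.65, 0.612], [0.0, 0.0, 0.0, 1.0]]
top [[369.5, 0.0, 318.9], [0.0, 369.5, 203.0], [0.0, 0.0, 1.0]] [[0.028, -0.985, 0.172, 0.398], [-0.999, -0.023, 0.029, -0.191], [-0.025, -0.173, -0.985, 0.917], [0.0, 0.0, 0.0, 1.0]]
wrist [[350.3, 0.0, 323.9], [0.0, 350.3, 202.4], [0.0, 0.0, 1.0]] [[0.426, 0.87, 0.247, 0.149], [0.905, -0.41, -0.118, 0.481], [-0.001, 0.273, -0.962, 0.371], [0.0, 0.0, 0.0, 1.0]]
{'clock': 0.15, 'joint_pos': array([ 1.13201645e+00,  2.41236994e-01,  4.03021133e-03,  1.33522745e+00,
       -2.28977540e-05,  1.57078936e+00]), 'joint_vel': array([ 0.00051288, -0.00110228,  0.00280278,  0.00025337, -0.00030864,
       -0.00066238]), 'tau': array([ 2.20441393e-06, -3.72635007e+01,  2.52638984e+01,  1.23552134e-02,
        5.47447758e-05, -2.99724277e-06]), 'eef_pos': array([0.21226389, 0.45229532, 0.30321752]), 'tool_rot': array([ 2.17630742e-01,  9.76030834e-01, -8.01814793e-04, -1.67060701e-04]), 'ft_force': array([-0.35164506, -0.26257428, -0.74709752]), 'ft_torque': array([-0.03095827, -0.02822271,  0.01545446]), 'grip_width': 0.08547549888931956}
```

View pics/scene0.png

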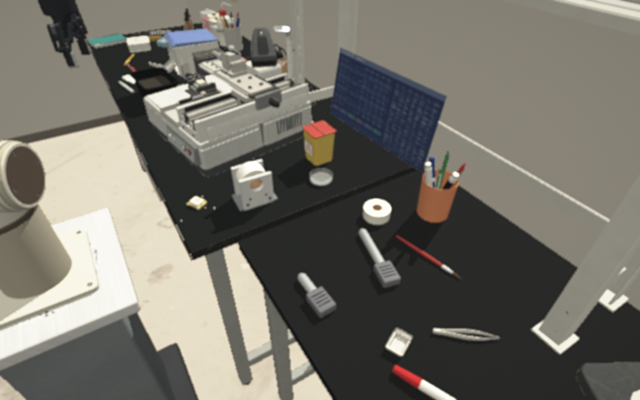

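View pics/top0.png

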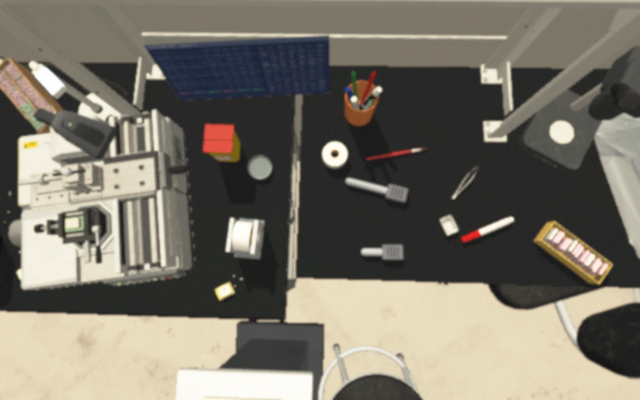

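View pics/wrist0.png

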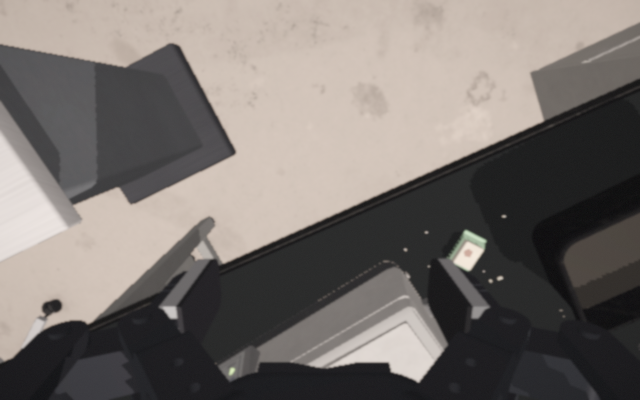

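The top view shows the stand near (245,239), the long spindle with its grip near (397,193) and nose near (347,182), and the short one at (382,253). The arm is out of view at the left. I'll zoom in on both.

Run:
```python
from h import *
def crop(f,x0,y0,w,h,s,o):
    i=cv2.imread('pics/'+f)[y0:y0+h,x0:x0+w]; cv2.imwrite('pics/'+o,cv2.resize(i,None,fx=s,fy=s,interpolation=cv2.INTER_CUBIC))
crop('top0.png',335,165,80,50,10,'t_sp.png')
crop('top0.png',215,205,60,60,10,'t_st.png')
crop('scene0.png',220,145,80,75,8,'s_st.png')
crop('scene0.png',350,220,60,75,8,'s_sp.png')
c=load('top0.png')
for uv in [(397,193),(347,181),(407,194),(382,253),(245,239)]: print(uv,ray(c,uv,0.009).round(3))
print(ray(c,(245,239),.09))
```

```text
(397, 193) [ 0.586 -0.358  0.009]
(347, 181) [ 0.614 -0.233  0.009]
(407, 194) [ 0.584 -0.383  0.009]
(382, 253) [ 0.437 -0.321  0.009]
(245, 239) [0.462 0.016 0.009]
[ 0.45639027 -0.00287247  0.09      ]
```

View pics/t_sp.png

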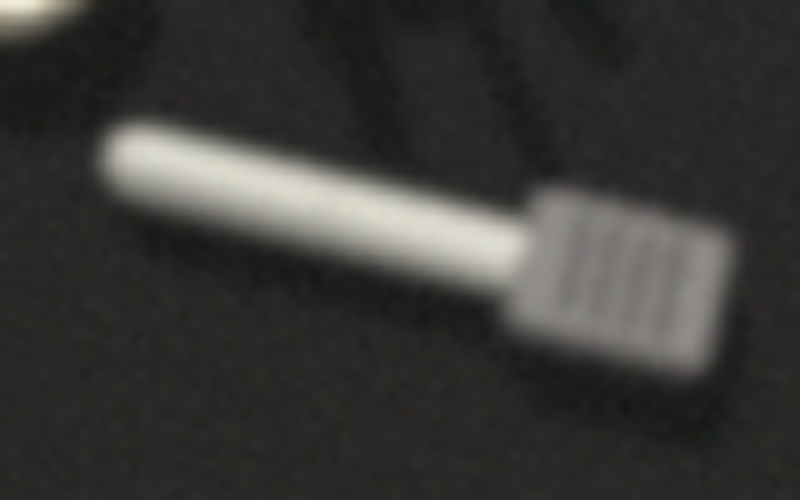

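View pics/t_st.png

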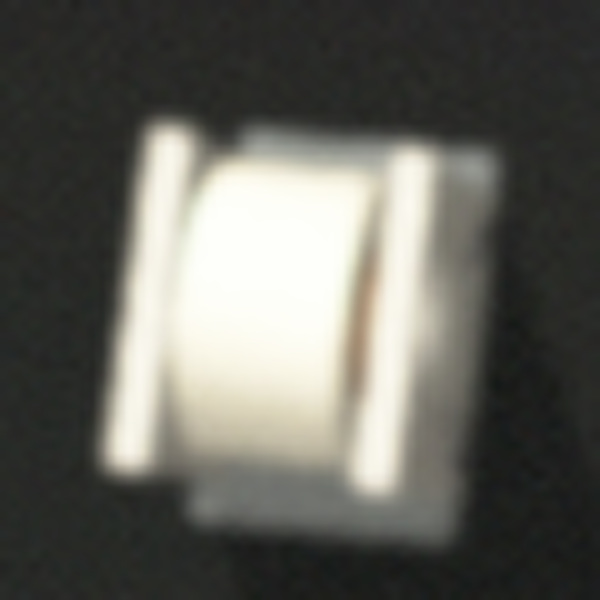

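View pics/s_st.png

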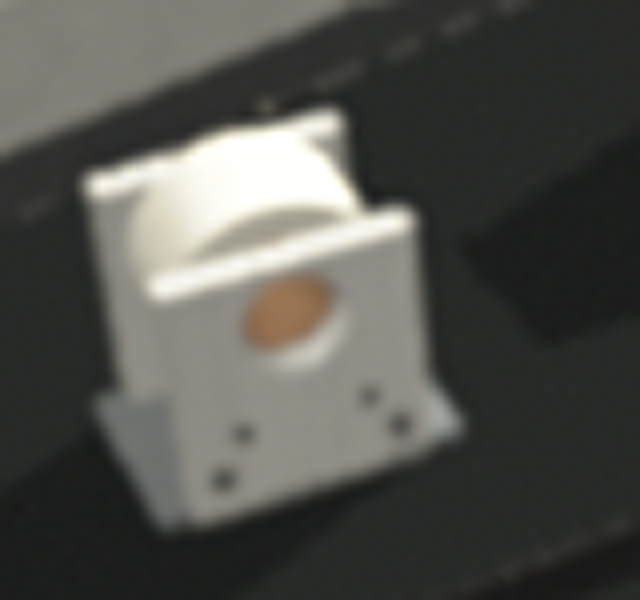

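View pics/s_sp.png

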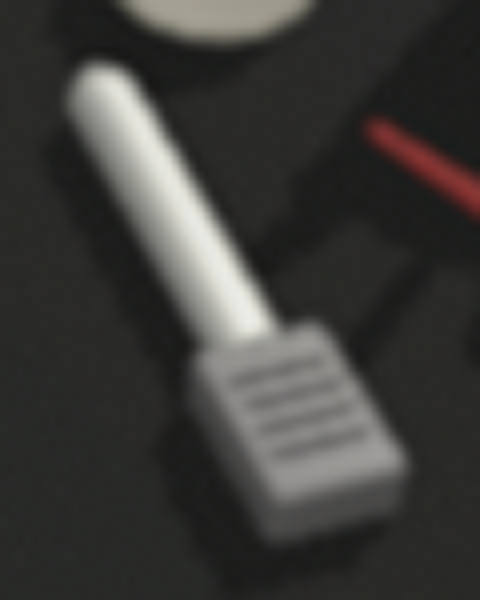

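```bash
cat > fit.py <<'E'
from h import *
from scipy.optimize import least_squares
T=load('top0.png');S=load('scene0.png')
def P(x0,y0,s,u,v): return np.array([x0+(u+.5)/s-.5,y0+(v+.5)/s-.5])
def fit(obs,p0,extra=False):
    def w(p,q): 
        c,s=np.cos(p[2]),np.sin(p[2]); return np.array([p[0]+c*q[0]-s*q[1],p[1]+s*q[0]+c*q[1],q[2]])
    f=lambda p:np.concatenate([proj(c,w(p,q))-m for c,q,m in obs])
    r=least_squares(f,p0,loss='soft_l1'); print(r.x.round(4),'deg',np.degrees(r.x[2]).round(2)); print(f(r.x).reshape(-1,2).round(1).tolist())
    return r.x
t=lambda u,v:P(215,205,10,u,v); s=lambda u,v:P(220,145,8,u,v)
for H in (.084,.090):
    ot=[(T,(.038,.032,H),t(150,120)),(T,(-.038,.032,H),t(103,472)),(T,(.038,-.032,H),t(438,150)),(T,(-.038,-.032,H),t(392,495)),(T,(.038,.024,H),t(198,125)),(T,(-.038,.024,H),t(160,475)),(T,(.038,-.024,H),t(393,148)),(T,(-.038,-.024,H),t(350,487)),
     (T,(.048,-.032,.003),t(500,150)),(T,(-.048,-.032,.003),t(450,548))]
    os=[(S,(-.038,-.032,H),s(155,300)),(S,(.038,-.032,H),s(415,232)),(S,(-.048,-.032,0),s(170,530)),(S,(.048,-.032,0),s(465,435)),(S,(0,-.032,.062),s(297,322))]
    print('H',H)
    for o in (ot,os,ot+os): fit(o,[.46,0,0])
print('spindle')
t=lambda u,v:P(335,165,10,u,v); s=lambda u,v:P(350,220,8,u,v)
# nose, grip corners
ot=[(T,(0,.130,.009),t(100,160)),(T,(.018,-.025,.018),t(735,232)),(T,(-.018,-.025,.018),t(705,380)),(T,(.018,.025,.012),t(540,185)),(T,(-.018,.025,.009),t(503,325))]
os=[(S,(-.018,.025,.018),s(200,352)),(S,(.018,.025,.018),s(320,322)),(S,(.018,-.025,.018),s(407,462)),(S,(-.018,-.025,.018),s(272,500)),(S,(-.018,-.025,0),s(278,545)),(S,(0,.130,.009),s(90,75))]
for o in (ot,os,ot+os): fit(o,[.586,-.36,-.2])
E
python3 fit.py
```

```text
H 0.084
[ 0.465   0.0063 -0.0669] deg -3.83
[[0.6, 0.9], [0.7, -1.0], [-0.5, 0.5], [-0.1, -0.6], [-0.8, 0.7], [-1.5, -0.9], [0.5, 0.3], [0.6, -0.1], [-0.2, 0.6], [0.1, -0.5]]
[ 0.4659  0.0043 -0.0758] deg -4.34
[[0.6, -0.4], [-0.1, -0.9], [-0.7, 0.5], [0.1, 0.7], [-0.0, 0.0]]
[ 0.4653  0.0059 -0.0651] deg -3.73
[[0.8, 0.8], [0.9, -1.1], [-0.4, 0.3], [0.1, -0.7], [-0.6, 0.6], [-1.3, -1.0], [0.7, 0.2], [0.8, -0.3], [-0.0, 0.5], [0.4, -0.7], [0.3, -0.6], [-0.5, -1.3], [-1.0, 0.3], [-0.3, 0.2], [-0.4, -0.3]]
H 0.09
[ 0.4646  0.0053 -0.0665] deg -3.81
[[0.3, 0.8], [0.5, -0.9], [-0.6, 0.3], [-0.2, -0.5], [-1.0, 0.6], [-1.7, -0.8], [0.4, 0.2], [0.5, -0.0], [0.2, 0.8], [0.6, -0.3]]
[ 0.4651  0.0028 -0.0642] deg -3.68
[[0.4, -2.1], [-0.2, -2.7], [-0.6, 1.1], [0.2, 0.9], [0.1, 0.4]]
[ 0.4649  0.0048 -0.0626] deg -3.58
[[0.5, 0.6], [0.7, -1.0], [-0.5, 0.1], [0.1, -0.7], [-0.9, 0.5], [-1.5, -1.0], [0.6, -0.0], [0.8, -0.2], [0.3, 0.6], [0.8, -0.5], [0.0, -2.5], [-0.7, -3.2], [-0.9, 0.6], [-0.3, 0.5], [-0.3, -0.0]]
spindle
[ 0.5864 -0.3557 -0.2281] deg -13.07
[[0.8, -0.1], [0.1, 0.1], [-0.0, -0.9], [-0.6, 0.4], [-0.3, 0.4]]
[ 0.5871 -0.3566 -0.2315] deg -13.26
[[-1.2, -0.4], [0.2, -0.9], [0.8, 0.2], [0.6, 0.0], [-1.2, 0.3], [0.2, 0.7]]
[ 0.5868 -0.3563 -0.2302] deg -13.19
[[1.0, -0.4], [0.4, -0.1], [0.2, -1.0], [-0.3, 0.2], [-0.1, 0.2], [-1.4, -0.5], [-0.0, -1.0], [0.5, 0.1], [0.4, -0.0], [-1.4, 0.3], [-0.1, 0.7]]
```

Both cameras agree: the stand is at (0.465, 0.006) with yaw −3.8°, and the spindle at (0.587, −0.356) with yaw −13.2°. Residuals are about 1 px, and the cheeks fit a height of 84 mm. Next I'll work out the moves.

```bash
cat > plan.py <<'E'
import sys
from h import *
from scipy.spatial.transform import Rotation as Ro
def plan(x,y,z,yawdeg):
    """yawdeg: desired world heading of tool y"""
    o=sensors.get_obs();R=Ro.from_quat(o['tool_rot']).as_matrix()
    d=R.T@(np.array([x,y,z])-o['eef_pos'])*1000
    cur=np.degrees(np.arctan2(R[1,1],R[0,1])); t=(cur-yawdeg+180)%360-180
    print('t',round(o['clock'],2),'tcp',o['eef_pos'].round(4),'ytool',cur.round(2),'tilt',(R[:,2]).round(3),'w',o['grip_width'].round(4),'F',o['ft_force'].round(1),'q6',o['joint_pos'][5].round(2))
    print('shift',d.round(1),'turn units',round(t/6,3))
if __name__=='__main__': plan(*map(float,sys.argv[1:5]))
E
python3 plan.py .5868 -.3563 .20 -13.2
```

```text
Traceback (most recent call last):
  File "plan.py", line 11, in <module>
    if __name__=='__main__': plan(*map(float,sys.argv[1:5]))
                             ~~~~^^^^^^^^^^^^^^^^^^^^^^^^^^^
  File "plan.py", line 9, in plan
    print('t',round(o['clock'],2),'tcp',o['eef_pos'].round(4),'ytool',cur.round(2),'tilt',(R[:,2]).round(3),'w',o['grip_width'].round(4),'F',o['ft_force'].round(1),'q6',o['joint_pos'][5].round(2))
                                                                                                                ^^^^^^^^^^^^^^^^^^^^^
AttributeError: 'float' object has no attribute 'round'
```

```bash
sed -i "s/o\['grip_width'\].round(4)/round(o['grip_width'],4)/" plan.py; python3 plan.py .5868 -.3563 .20 -13.2;python3 plan.py .36 .12 .36 30
```

```text
t 0.15 tcp [0.2123 0.4523 0.3032] ytool 64.86 tilt [-0.001 -0.001 -1.   ] w 0.0855 F [-0.4 -0.3 -0.7] q6 1.57
shift [-682.6 -572.7  104.2] turn units 13.01
t 0.15 tcp [0.2123 0.4523 0.3032] ytool 64.86 tilt [-0.001 -0.001 -1.   ] w 0.0855 F [-0.4 -0.3 -0.7] q6 1.57
shift [-274.9 -238.1  -56.4] turn units 5.81
```

```bash
python3 -m inch '[1,0,0,-50,0, 1,-32,-28,-60,1, 1,-69,-60,-60,2, 1,-106,-92,-60,3, 1,-143,-124,-60,4, 1,-180,-156,-60,5, 1,-217,-188,-60,6, 1,-254,-220,-60,7]'; python3 plan.py .5868 -.3563 .20 -13.2
```

```text
clock: 0.95
eef_pos: [0.3491, 0.1437, 0.3639]
tool_rot: [0.555, 0.832, 0.0, 0.0]
ft_force: [1.4, 0.4, -0.2]
grip_width: 0.0855
t 0.95 tcp [0.3491 0.1437 0.3639] ytool 22.64 tilt [ 0.  0. -1.] w 0.0855 F [ 1.4  0.4 -0.2] q6 1.57
shift [-553.    26.9  163.9] turn units 5.974
```

```bash
python3 -m inch '[1,-48,2,0,1, 1,-96,4,0,2, 1,-144,7,0,3, 1,-192,9,0,4, 1,-240,12,0,5, 1,-288,14,20,6, 1,-336,16,40,6, 1,-384,19,60,6]'; python3 plan.py .5868 -.3563 .20 -13.2
```

```text
clock: 1.75
eef_pos: [0.5134, -0.1978, 0.3054]
tool_rot: [0.784, 0.621, 0.0, -0.0]
ft_force: [0.2, 0.6, 0.3]
grip_width: 0.0852
t 1.75 tcp [ 0.5134 -0.1978  0.3054] ytool -13.18 tilt [ 0.  0. -1.] w 0.0852 F [0.2 0.6 0.3] q6 1.43
shift [-137.6  107.6  105.4] turn units 0.004
```

```bash
python3 plan.py .5868 -.3563 .20 -13.2
```

```text
t 1.75 tcp [ 0.5134 -0.1978  0.3054] ytool -13.18 tilt [ 0.  0. -1.] w 0.0852 F [0.2 0.6 0.3] q6 1.43
shift [-137.6  107.6  105.4] turn units 0.004
```

```bash
python3 -m inch '[1,-32,25,25,0, 1,-64,50,50,0, 1,-96,75,75,0, 1,-128,100,98,0, 1,-138,108,105,0, 1,-138,108,105,0, 1,-138,108,105,0]'; python3 plan.py .5868 -.3563 .074 -13.2; python3 -c "
from h import *
snap('wrist','w1.png');snap('top','t1.png')"
```

```text
clock: 2.45
eef_pos: [0.5866, -0.354, 0.2015]
tool_rot: [0.783, 0.622, 0.0, -0.001]
ft_force: [0.7, -0.3, 0.2]
grip_width: 0.0854
t 2.45 tcp [ 0.5866 -0.354   0.2015] ytool -13.13 tilt [-0.001  0.001 -1.   ] w 0.0854 F [ 0.7 -0.3  0.2] q6 1.26
shift [ -2.3   0.8 127.5] turn units 0.012
```

View pics/w1.png

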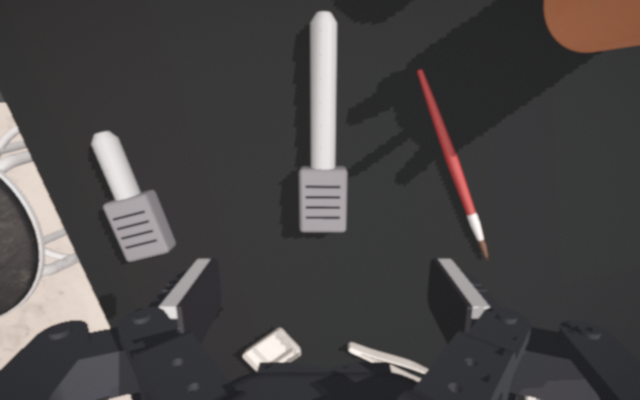

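The wrist view shows the long spindle straight along the image column at u≈323. The grip's top corners are at about (302,168), (346,168), (347,222) and (299,222), and the nose is at (323,12). I'll check these against the fit.

Run:
```python
from h import *
c=load('w1.png')
for q,uv in [('tl',(302,168)),('tr',(346,168)),('br',(347,221)),('bl',(299,221))]: print(q,ray(c,uv,.018).round(4))
print(np.mean([ray(c,u,.018) for u in [(302,168),(346,168),(347,221),(299,221)]],axis=0).round(4), ray(c,(323.5,12),.009).round(4))
i=cv2.imread('pics/w1.png')[0:250,270:380];cv2.imwrite('pics/w1c.png',cv2.resize(i,None,fx=2.4,fy=2.4))
```

```text
tl [ 0.5763 -0.3281  0.018 ]
tr [ 0.6073 -0.3354  0.018 ]
br [ 0.5995 -0.3752  0.018 ]
bl [ 0.5641 -0.3669  0.018 ]
[ 0.5868 -0.3514  0.018 ] [ 0.6152 -0.2304  0.009 ]
```

View pics/w1c.png

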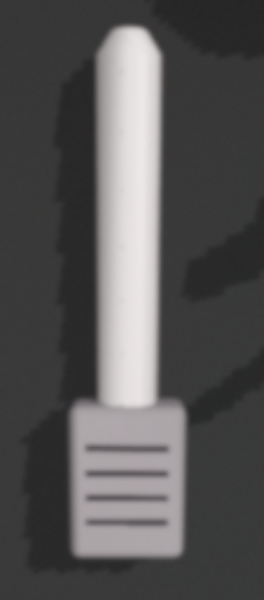

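```bash
python3 -m inch '[0.5,-2,1,45,0, 0.4,-2,1,85,0, 0.3,-2,1,110,0, 0.3,-2,1,124,0, 0.3,-2,1,127,0, 0.3,-2,1,127,0]'; python3 plan.py .5868 -.3563 .074 -13.2; python3 -c "
from h import *
snap('wrist','w2.png')"
```

```text
clock: 3.15
eef_pos: [0.5881, -0.3567, 0.0759]
tool_rot: [0.783, 0.622, 0.0, 0.001]
ft_force: [0.3, -1.2, 0.6]
grip_width: 0.0556
t 3.15 tcp [ 0.5881 -0.3567  0.0759] ytool -13.1 tilt [ 0.002 -0.001 -1.   ] w 0.0556 F [ 0.3 -1.2  0.6] q6 1.25
shift [ 0.1 -1.4  1.9] turn units 0.017
```

View pics/w2.png

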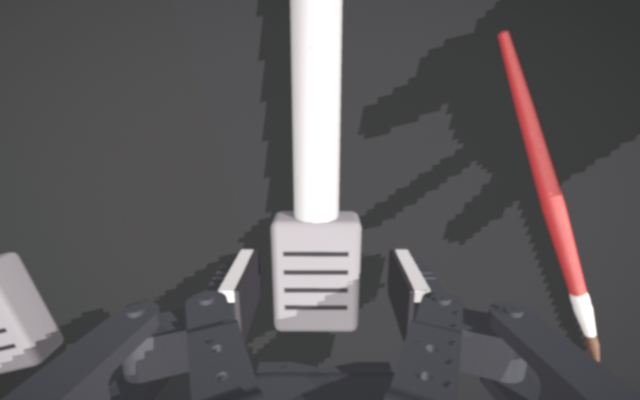

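The grip sits between the fingers, about 1 mm left of centre. I'll go 2 mm lower and close.

```bash
python3 -m inch '[0.3,0,-1,2,0, 0,0,-1,2,0, -0.5,0,-1,2,0, -0.5,0,-1,2,0, -0.5,0,-1,2,0, -0.5,0,-1,2,0]'; python3 plan.py .5868 -.3563 .126 -13.2
```

```text
clock: 3.8
eef_pos: [0.5871, -0.3572, 0.0738]
tool_rot: [0.783, 0.621, 0.0, 0.001]
ft_force: [-0.6, 0.2, 6.4]
grip_width: 0.0346
t 3.8 tcp [ 0.5871 -0.3572  0.0738] ytool -13.15 tilt [ 0.002 -0.001 -1.   ] w 0.0346 F [-0.6  0.2  6.4] q6 1.25
shift [  0.8  -0.4 -52.2] turn units 0.008
```

```bash
python3 -m inch '[-0.5,0,0,-15,0, -0.5,0,0,-40,0, -0.5,0,0,-53,0, -0.5,0,0,-53,0, -0.5,0,0,-53,0]'; python3 plan.py .5868 -.3563 .126 -13.2; python3 -c "
from h import *
snap('wrist','w3.png');snap('scene','s3.png')"
```

```text
clock: 4.3
eef_pos: [0.5863, -0.3567, 0.1253]
tool_rot: [0.783, 0.622, 0.0, 0.0]
ft_force: [0.4, -0.1, -1.9]
grip_width: 0.0348
t 4.3 tcp [ 0.5863 -0.3567  0.1253] ytool -13.14 tilt [ 0. -0. -1.] w 0.0348 F [ 0.4 -0.1 -1.9] q6 1.25
shift [ 0.5  0.4 -0.7] turn units 0.01
```

View pics/w3.png

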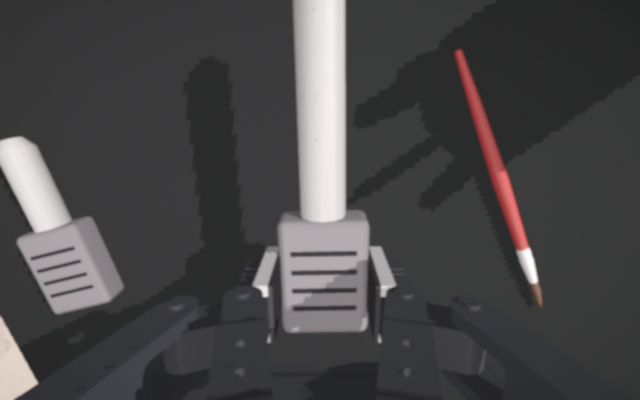

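View pics/s3.png

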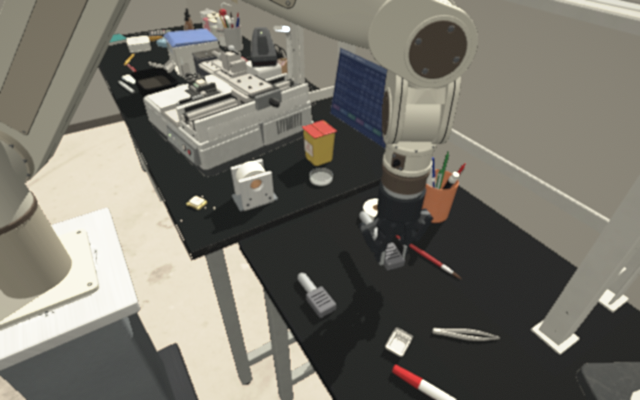

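Held and level: in the wrist view the grip fills the jaws and the rod runs straight up the image at u≈323. Next is the pre-insert pose on the bore axis.

```bash
python3 plan.py .4525 -.186 .127 -3.8
```

```text
t 4.4 tcp [ 0.5856 -0.3562  0.1239] ytool -13.14 tilt [-0.002  0.001 -1.   ] w 0.0346 F [ 0.5  0.1 -1.4] q6 1.25
shift [ 135.5 -168.4   -2.6] turn units -1.557
```

```bash
python3 -m inch '[-0.5,20,-25,-3,-0.2, -0.5,48,-60,-3,-0.6, -0.5,76,-95,-3,-1, -0.5,104,-130,-3,-1.4, -0.5,125,-155,-3,-1.56, -0.5,135,-168,-3,-1.56, -0.5,135,-168,-3,-1.56, -0.5,135,-168,-3,-1.56]'; python3 plan.py .4525 -.186 .127 -3.8; python3 -c "
from h import *
snap('wrist','w4.png');snap('scene','s4.png');snap('top','t4.png')"
```

```text
clock: 5.2
eef_pos: [0.4536, -0.187, 0.128]
tool_rot: [0.73, 0.684, -0.0, 0.0]
ft_force: [-0.3, 0.2, -1.1]
grip_width: 0.0346
t 5.2 tcp [ 0.4536 -0.187   0.128 ] ytool -3.76 tilt [-0. -0. -1.] w 0.0346 F [-0.3  0.2 -1.1] q6 1.25
shift [ 1.  -1.2  1. ] turn units 0.007
```

View pics/w4.png

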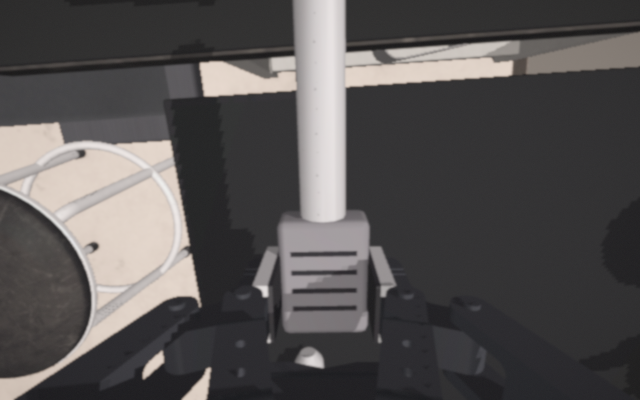

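View pics/s4.png

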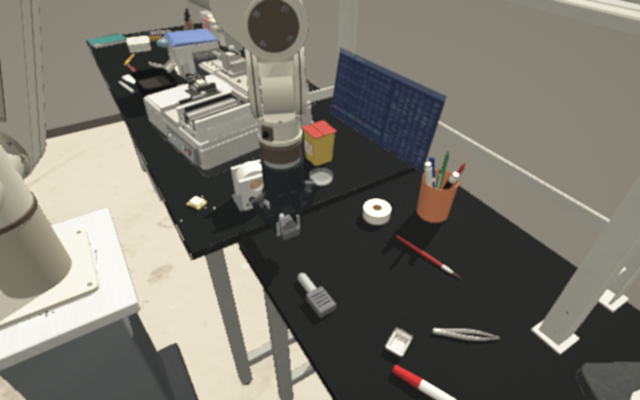

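View pics/t4.png

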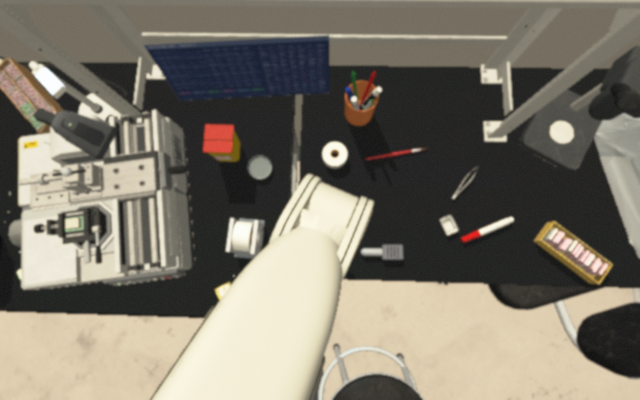

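The pre-insert pose matches the plan to about 1 mm, although the arm hides the stand from the fixed cameras. I'll insert in stages and watch the force.

```bash
python3 -m inch '[-0.5,1,-1,1,0, -0.5,10,-1,1,0, -0.5,20,-1,1,0, -0.5,30,-1,1,0, -0.5,40,-1,1,0, -0.5,45,-1,1,0, -0.5,45,-1,1,0]'; python3 plan.py .4612 -.0509 .1268 -3.8; python3 -c "
from h import *
snap('wrist','w5.png');snap('scene','s5.png')
i=cv2.imread('pics/s5.png')[140:250,210:340];cv2.imwrite('pics/s5c.png',cv2.resize(i,None,fx=5,fy=5,interpolation=2))"
```

```text
clock: 6.05
eef_pos: [0.4555, -0.141, 0.1273]
tool_rot: [0.729, 0.684, -0.0, -0.0]
ft_force: [0.3, 0.4, -0.8]
grip_width: 0.0347
t 6.05 tcp [ 0.4555 -0.141   0.1273] ytool -3.68 tilt [-0.  0. -1.] w 0.0347 F [ 0.3  0.4 -0.8] q6 1.33
shift [90.3 -0.1  0.5] turn units 0.02
```

View pics/w5.png

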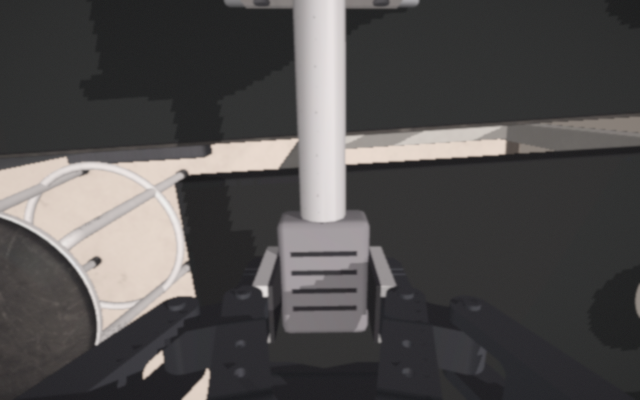

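View pics/s5c.png

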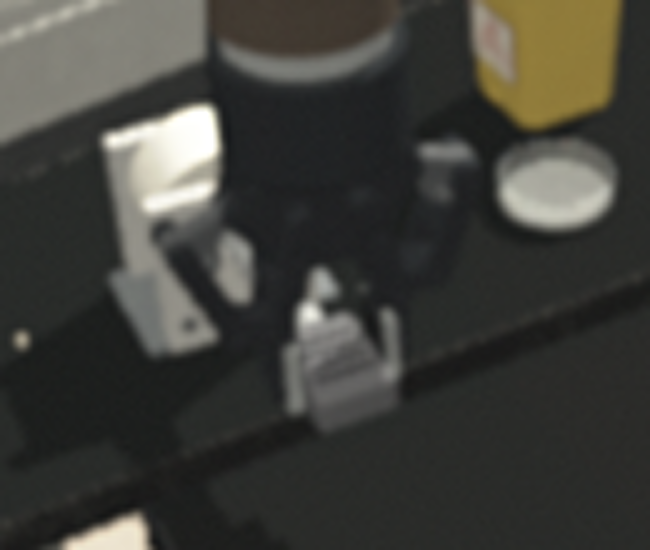

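No contact force. The wrist view shows the stand's base edge from u=225 to 418, which is symmetric about the rod at u≈321, and its edge is level, so position and yaw are right. Continuing.

```bash
python3 -m inch '[-0.5,10,0,0,0, -0.5,20,0,0,0, -0.5,30,0,0,0, -0.5,40,0,0,0, -0.5,50,0,0,0, -0.5,50,0,0,0]'; python3 plan.py .4612 -.0509 .1268 -3.8; python3 -c "
from h import *
snap('wrist','w6.png')"
```

```text
clock: 6.75
eef_pos: [0.4587, -0.0908, 0.1272]
tool_rot: [0.729, 0.684, 0.0, -0.0]
ft_force: [1.0, -0.1, -1.1]
grip_width: 0.0343
t 6.75 tcp [ 0.4587 -0.0908  0.1272] ytool -3.66 tilt [-0.  0. -1.] w 0.0343 F [ 1.  -0.1 -1.1] q6 1.44
shift [39.9 -0.1  0.5] turn units 0.024
```

View pics/w6.png

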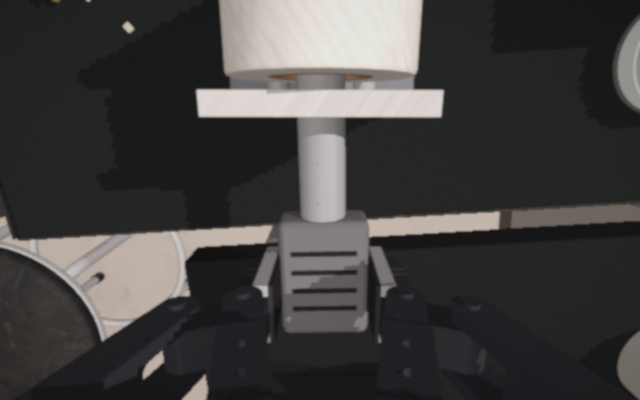

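The rod runs through the right cheek (u 197–443, centre 320) and into the core, centred at u≈321, still with no force. I'll go most of the way home.

```bash
python3 -m inch '[-0.5,10,0,0,0, -0.5,20,0,0,0, -0.5,30,0,0,0, -0.5,35,0,0,0, -0.5,35,0,0,0]'; python3 plan.py .4612 -.0509 .1268 -3.8;python3 -c "
from h import *
snap('wrist','w7.png')"
```

```text
clock: 7.3
eef_pos: [0.4611, -0.0564, 0.1273]
tool_rot: [0.73, 0.684, -0.0, -0.0]
ft_force: [-0.3, -0.3, -0.8]
grip_width: 0.0348
t 7.3 tcp [ 0.4611 -0.0564  0.1273] ytool -3.7 tilt [-0. -0. -1.] w 0.0348 F [-0.3 -0.3 -0.8] q6 1.51
shift [ 5.5 -0.2  0.5] turn units 0.017
```

View pics/w7.png

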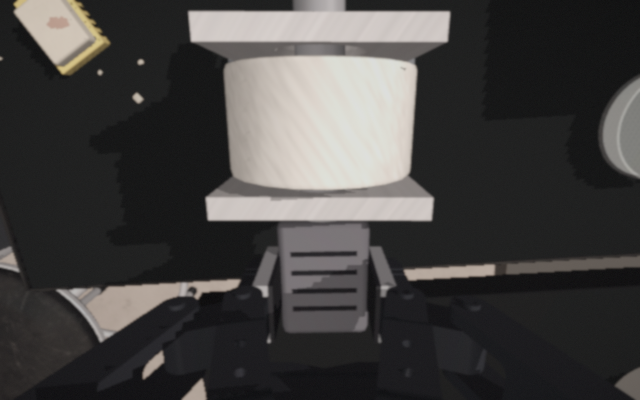

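The rod now shows beyond the left cheek at (320,5), and the grip is a few mm short of the right cheek. I'll lower the rod 5 mm to almost resting in the holes, then press home gently.

```bash
python3 -m inch '[-0.5,0,0,3,0, -0.5,0,0,5,0, -0.5,2,0,5,0, -0.5,4,0,5,0, -0.5,5,0,5,0, -0.5,5,0,5,0]'; python3 plan.py .4612 -.0509 .1268 -3.8
```

```text
clock: 7.95
eef_pos: [0.4615, -0.0522, 0.1223]
tool_rot: [0.73, 0.683, 0.0, 0.0]
ft_force: [0.8, 0.9, -0.9]
grip_width: 0.0347
t 7.95 tcp [ 0.4615 -0.0522  0.1223] ytool -3.77 tilt [ 0. -0. -1.] w 0.0347 F [ 0.8  0.9 -0.9] q6 1.52
shift [ 1.2 -0.3 -4.5] turn units 0.004
```

```bash
python3 -m inch '[-0.5,1,0,0,0, -0.5,2,0,0,0, -0.5,2,0,0,0]'; python3 -m inch '[-0.5,1,0,0,0, -0.5,2,0,0,0, -0.5,2,0,0,0]'
```

```text
clock: 8.25
eef_pos: [0.4615, -0.0513, 0.1224]
tool_rot: [0.73, 0.683, -0.001, 0.001]
ft_force: [-0.9, -4.8, -1.6]
grip_width: 0.0347
clock: 8.55
eef_pos: [0.4615, -0.0509, 0.1225]
tool_rot: [0.731, 0.682, -0.003, 0.003]
ft_force: [-1.7, -9.3, -0.4]
grip_width: 0.0349
```

Contact: 9 N against the cheek. After a look I'll ease off and open.

```bash
python3 -m inch '[-0.5,-2,0,0,0, -0.5,-2,0,0,0]'; python3 -c "
from h import *
snap('wrist','w8.png')"
```

```text
clock: 8.75
eef_pos: [0.4615, -0.0514, 0.1224]
tool_rot: [0.731, 0.683, -0.001, 0.001]
ft_force: [-0.2, -6.0, -0.4]
grip_width: 0.0349
```

View pics/w8.png

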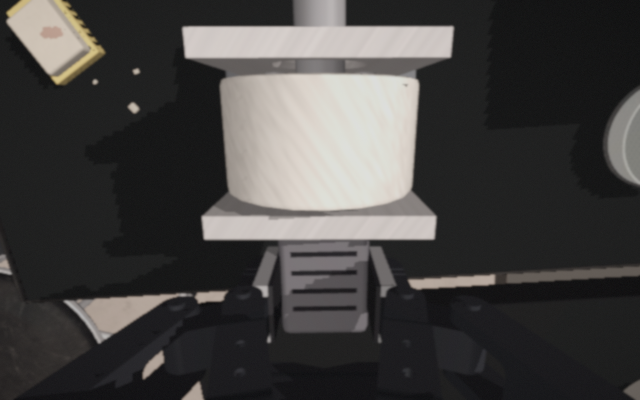

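```bash
python3 -m inch '[-0.3,-2,0,0,0, -0.1,-2,0,0,0, 0.1,-2,0,0,0, 0.4,-2,0,0,0, 0.4,-2,0,0,0]'; python3 plan.py .4612 -.0509 .25 -3.8;  python3 -c "
from h import *
snap('wrist','w9.png')"
```

```text
clock: 9.3
eef_pos: [0.4615, -0.052, 0.1223]
tool_rot: [0.73, 0.684, 0.0, -0.0]
ft_force: [-0.1, -0.9, -0.2]
grip_width: 0.0597
t 9.3 tcp [ 0.4615 -0.052   0.1223] ytool -3.76 tilt [ 0.  0. -1.] w 0.0597 F [-0.1 -0.9 -0.2] q6 1.52
shift [   1.1   -0.3 -127.7] turn units 0.007
```

View pics/w9.png

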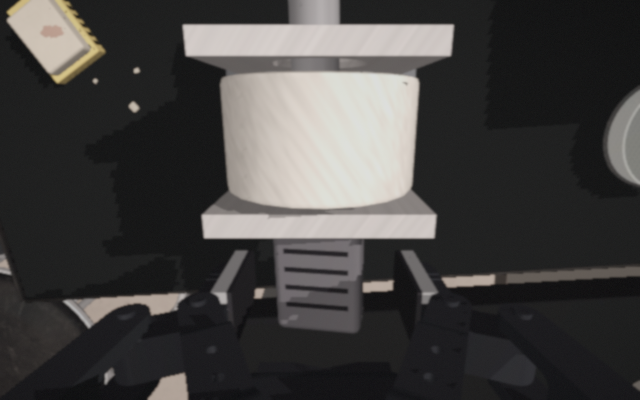

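The spindle is released and resting in the holes with the grip against the cheek. I'll retreat straight up, then back off toward −y and clear of the view.

```bash
python3 -m inch '[0.4,0,0,-15,0, 0.4,0,0,-40,0, 0.4,0,0,-80,0, 0.4,0,0,-120,0, 0.4,-30,0,-150,0, 0.4,-75,0,-150,0, 0.4,-90,0,-150,0, 0.4,-90,0,-150,0]'; python3 -c "
from h import *
snap('wrist','w10.png');snap('scene','s10.png');snap('top','t10.png')
i=cv2.imread('pics/s10.png')[120:260,190:350];a=cv2.resize(i,None,fx=4,fy=4,interpolation=2)
cv2.imwrite('pics/s10c.png',a)"
```

```text
clock: 10.15
eef_pos: [0.4554, -0.1438, 0.2726]
tool_rot: [0.731, 0.682, 0.0, 0.0]
ft_force: [-0.1, -0.2, -0.8]
grip_width: 0.0599
```

View pics/w10.png

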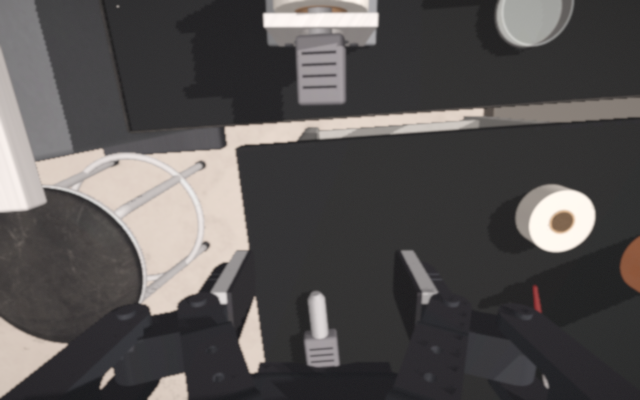

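View pics/s10c.png

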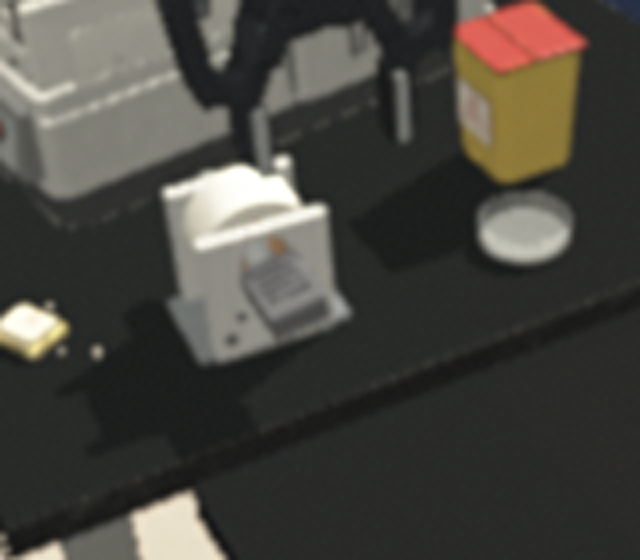

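View pics/t10.png

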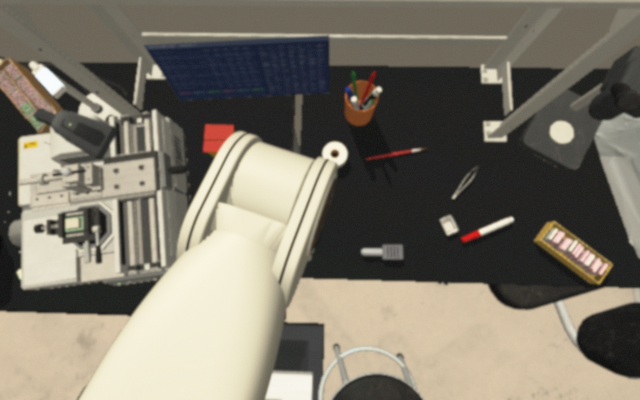

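Run:
```python
from h import *
c=load('w10.png')
i=cv2.imread('pics/w10.png')[0:115,255:390];cv2.imwrite('pics/w10c.png',cv2.resize(i,None,fx=5,fy=5,interpolation=2))
S=np.array([.465,.0055]);a=np.radians(-3.8)
def W(x,y,z): return [S[0]+np.cos(a)*x-np.sin(a)*y,S[1]+np.sin(a)*x+np.cos(a)*y,z]
for n,p in {'cheek topL':(-.038,-.032,.084),'cheek topR':(.038,-.032,.084),'gripL front':(-.018,-.032,.065),'gripR front':(.018,-.032,.065),'gripL back':(-.018,-.082,.065),'gripR back':(.018,-.082,.065)}.items():
    q=proj(c,W(*p)); print(n,q.round(1),((q-[255,0])*5).round(0))
```

```text
cheek topL [265.6  25.8] [ 53. 129.]
cheek topR [379.9  25.3] [624. 126.]
gripL front [297.7  31.3] [214. 156.]
gripR front [347.9  31. ] [464. 155.]
gripL back [299.4 103.7] [222. 518.]
gripR back [346.9 103.5] [460. 517.]
```

View pics/w10c.png

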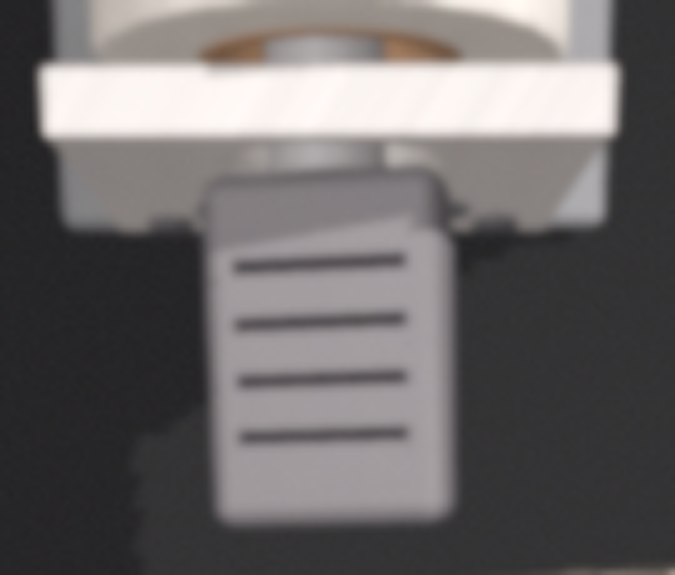

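The check is ambiguous: the grip's back edge is where the home pose puts it, but the front edge could be 0–2 mm off the cheek. There's plenty of time, so I'll nudge it home with shut fingers against the grip's rear face.

```bash
python3 -m inch '[-1,0,0,0,0, -1,0,0,30,0, -1,0,0,70,0, -1,0,0,110,0, -1,0,0,145,0, -1,15,0,155,0, -1,30,0,155,0, -1,35,0,155,0]'; python3 -m inch '[-1,5,0,0,0, -1,10,0,0,0, -1,13,0,0,0, -1,13,0,0,0]'; python3 plan.py .461 -.09 .118 -3.8;python3 -c "
from h import *
snap('wrist','w11.png')"
```

```text
clock: 11.1
eef_pos: [0.4573, -0.1052, 0.1164]
tool_rot: [0.729, 0.684, -0.0, -0.001]
ft_force: [0.2, 0.7, 0.3]
grip_width: -0.0
clock: 11.5
eef_pos: [0.4589, -0.094, 0.1176]
tool_rot: [0.73, 0.684, 0.0, 0.0]
ft_force: [-0.3, 0.3, 0.1]
grip_width: 0.0003
t 11.5 tcp [ 0.4589 -0.094   0.1176] ytool -3.76 tilt [ 0.001 -0.    -1.   ] w 0.0003 F [-0.3  0.3  0.1] q6 1.43
shift [ 4.2  1.9 -0.4] turn units 0.006
```

View pics/w11.png

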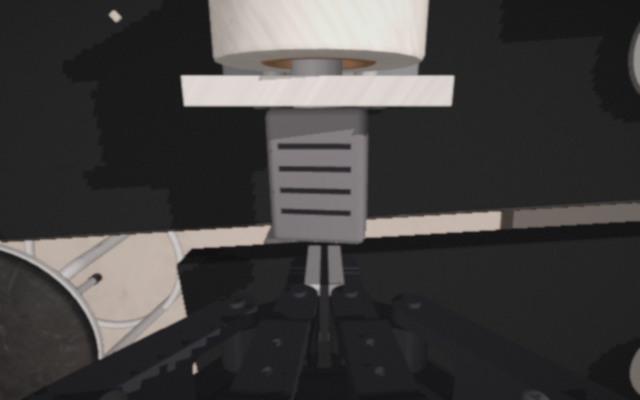

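```bash
python3 -m inch '[-1,1,-2,0,0, -1,2,-2,0,0, -1,2,-2,0,0]'; python3 -m inch '[-1,1,0,0,0, -1,1,0,0,0]'; python3 -m inch '[-1,1,0,0,0, -1,1,0,0,0]'; python3 -m inch '[-1,1,0,0,0, -1,1,0,0,0]'
```

```text
clock: 11.85
eef_pos: [0.4566, -0.0921, 0.1173]
tool_rot: [0.73, 0.683, -0.0, -0.0]
ft_force: [-0.5, 0.1, -0.1]
grip_width: 0.0002
clock: 12.05
eef_pos: [0.4568, -0.091, 0.1173]
tool_rot: [0.73, 0.683, 0.0, -0.0]
ft_force: [-0.8, -0.7, -0.3]
grip_width: 0.0002
clock: 12.25
eef_pos: [0.4569, -0.09, 0.1172]
tool_rot: [0.73, 0.683, -0.0, -0.0]
ft_force: [0.1, 0.8, 1.1]
grip_width: -0.0001
clock: 12.45
eef_pos: [0.4569, -0.0889, 0.1173]
tool_rot: [0.73, 0.683, 0.0, -0.0]
ft_force: [-1.1, 0.2, -0.9]
grip_width: 0.0004
```

```bash
for k in 1; do python3 -m inch '[-1,1,0,0,0, -1,1,0,0,0]'; done; python3 -m inch '[-1,1,0,0,0, -1,1,0,0,0]'; python3 -c "
from h import *
snap('wrist','w12.png')"
```

```text
clock: 12.65
eef_pos: [0.457, -0.0879, 0.1173]
tool_rot: [0.73, 0.683, 0.0, -0.0]
ft_force: [-0.4, 0.0, -0.3]
grip_width: -0.0
clock: 12.85
eef_pos: [0.4571, -0.087, 0.1173]
tool_rot: [0.73, 0.683, -0.0, 0.0]
ft_force: [0.1, -0.3, 0.4]
grip_width: -0.0004
```

View pics/w12.png

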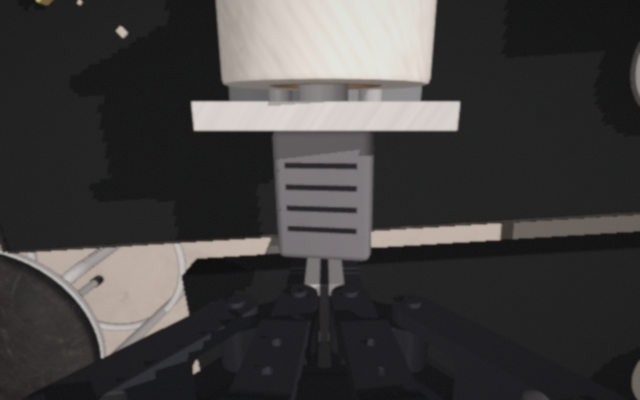

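```bash
python3 -m inch '[-1,1,0,0,0, -1,1,0,0,0]'; python3 -m inch '[-1,1,0,0,0, -1,1,0,0,0]';python3 -m inch '[-1,1,0,0,0, -1,1,0,0,0]'; python3 -c "
from h import *
snap('wrist','w13.png')"
```

```text
clock: 13.1
eef_pos: [0.4569, -0.0863, 0.1172]
tool_rot: [0.73, 0.683, -0.001, 0.0]
ft_force: [-0.4, -1.6, -0.1]
grip_width: 0.0001
clock: 13.3
eef_pos: [0.4566, -0.086, 0.1172]
tool_rot: [0.73, 0.683, -0.001, 0.001]
ft_force: [-1.6, -5.1, 1.5]
grip_width: 0.0001
clock: 13.5
eef_pos: [0.4566, -0.0858, 0.1173]
tool_rot: [0.731, 0.683, -0.002, 0.001]
ft_force: [-2.2, -8.3, 1.7]
grip_width: 0.0004
```

View pics/w13.png

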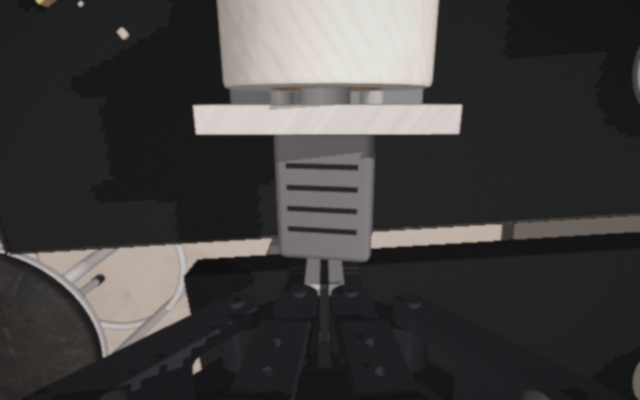

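The grip is firmly against the cheek with 8 N through it. I'll back straight off, rise and look again.

```bash
python3 -m inch '[-1,-5,0,0,0, -1,-25,0,0,0, -1,-50,0,0,0, -1,-60,0,-30,0, -1,-60,0,-75,0, -1,-60,0,-120,0, -1,-60,0,-155,0, -1,-60,0,-155,0]'
python3 - <<'E'
from h import *
c=snap('wrist','w14.png');s=snap('scene','s14.png');print(sensors.get_obs()['eef_pos'],sensors.get_obs()['ft_force'])
i=cv2.imread('pics/w14.png')[0:115,255:390];cv2.imwrite('pics/w14c.png',cv2.resize(i,None,fx=5,fy=5,interpolation=2))
i=cv2.imread('pics/s14.png')[140:230,220:300];cv2.imwrite('pics/s14c.png',cv2.resize(i,None,fx=6,fy=6,interpolation=2))
E
```

```text
clock: 14.35
eef_pos: [0.4562, -0.1445, 0.2779]
tool_rot: [0.73, 0.683, 0.004, 0.005]
ft_force: [0.4, 0.4, 0.6]
grip_width: -0.0
[ 0.45391701 -0.14381239  0.27308953] [ 0.02286293  1.03090674 -0.40816145]
```

View pics/w14c.png

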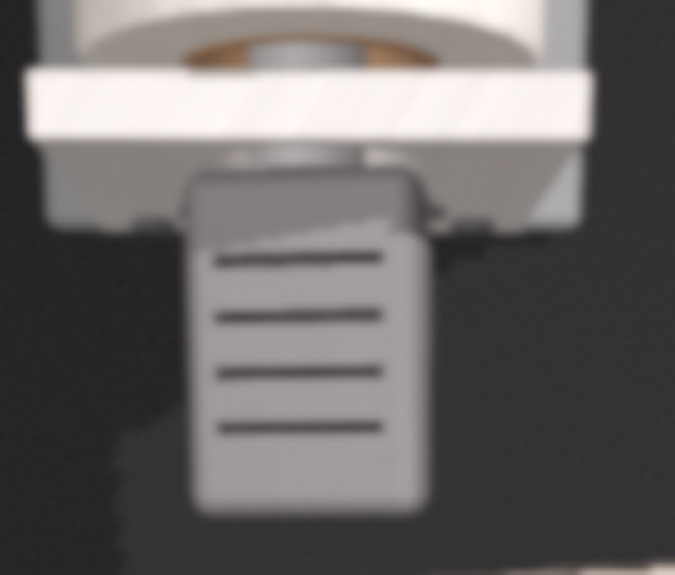

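View pics/s14c.png

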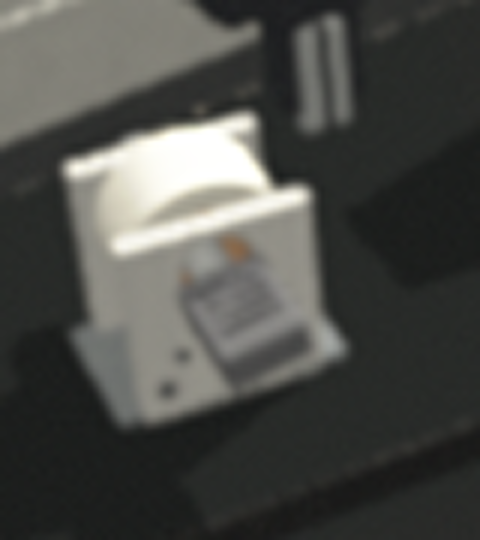

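The last wrist crop shows the grip square to the cheek and about 1.5 mm closer than before. Its back edge is now 375 enlarged px from the cheek's edge, where it was 385. The rod is visible in the core and the roll is in the stand. Nothing touches the robot, so I'm handing in.

```bash
python3 -c "
from h import *
print(order.job_done())"
```

```text
the job is handed in; nothing more can be done
None
```

I threaded the long spindle from the right through the right cheek, the roll's core and the left cheek, and let go with its grip against the right cheek. I then backed off clear and handed the job in at about 14.5 s.

- **Seating:** After the first release I suspected a gap of up to 2 mm, so I pushed the grip's rear face with shut fingers until it met about 8 N. It moved roughly 1.5 mm.
- **Last checks:** The wrist picture shows the grip square to the cheek with the rod in the core, and the roll still in the stand. The nose was seen beyond the left cheek in the pictures taken before release and just after it, but it is out of view in the last ones. I did not measure how far it stands out.
- **Shorter spindle:** It was not touched and looked unmoved when last seen in the top view, before the final push.
- **Forces:** The highest wrist force I read was about 9 N. That comes from the readings at the end of each move, not a continuous log.

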